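# Tip the bottle stand to its draining angle and pin it

## Task

Swing the bottle cradle by its orange handle until the handle stands straight up, so that the amber bottle tips over to drain. Then take the blue-handled pin from the wooden rack (not the red or green one), push it fully home, upright, in the hole of the stand's guide plate so that it locks the cradle, and let go of it.

Things in the scene. Friction and masses are not known exactly. Their poses are not given: they have to be found in the camera images.
- cradle (a joint): Tilt of the bottle cradle on its level axle: 0 when the handle stands straight up and the drum's notch is under the pin hole; positive when it leans to the stand's -x side (roughly to the robot). Travel -0.25 to 1.15 rad, starts 0.55 to 0.95. Stiff: stays where left, takes about 5 N at the handle. The drum blocks the pin unless within about 0.12 of 0.
- tilt_handle (a point): Middle of the orange handle bar, 16 mm thick, 78 mm long, level, along the stand's y; 130 mm from the axle. A flat lever joins the bar's end 45 mm from here on the stand's -y side, so the bar is free to grip from above. Own axes: z from axle to bar, y along the bar.
- pin_centre (a point): Mid-height of the blue pin, 95 mm tall, 110 g, upright in a wood rack 58 mm high with a red and a green pin, 62 mm apart in a row, any order. Bottom up: shank 16 mm thick, 50 mm long, all in the rack, lower 18 mm tapered to 4 mm; collar 40 x 5 mm on the rack; blue handle 24 mm thick, 40 mm tall: grip it 32 mm above this point. z up, x along the row.
- lock_hole (a point): Centre of the mouth of the 24 mm pin hole in the top of the aluminium guide plate (70 x 74 x 12 mm, top 208 mm above the bench), over the drum with the yellow-edged notch. Stand's axes: z up, y along the axle to the handle (250 mm on), x roughly away from the robot. Axle 78 mm below. Pin home: collar on the plate, pin centre 2.5 mm below this point.
Not all that is in view belongs to the job. What is shaped like the part that bears pin_centre but yellow is not meant.

How it is judged:
On the way:
1. the cradle is swung so that its handle stands straight up (within 0.2 rad) (value of joint cradle between -0.2 and 0.2 rad), for 0.2 s.
At the end, for the whole second after the job is handed in: The cradle is at rest with its handle straight up within 0.2 rad, and the blue-handled pin stands in the guide plate's hole, upright within 0.17 rad, within 12 mm of the hole's centre and pushed home to within 9.5 mm of its collar lying on the plate (all of step 1 and horizontal distance between pin_centre and lock_hole below 0.012 m and z of pin_centre in the frame of lock_hole below 0.007 m and angle between pin_centre's own z axis and vertical below 0.17 rad and velocity of joint cradle between -0.05 and 0.05 rad/s); the robot touches nothing.
It also fails if it takes over 56 s, if anything falls off the work surface, if the arm or the gripper's body presses on something with over 40 N, if the wrist force passes 120 N, or if a joint passes its speed limit or range.

## Robot

A 7-joint arm with a two-finger parallel gripper is mounted at the origin on the work surface. World frame = base frame: x ahead of the robot, y to its left, z up, the work surface at z = 0. Lengths are in m, angles in rad, forces in N, time in s.
With the tool pointing down it reaches from about 0.4 to 0.85 m from the base axis. Payload 10.4 kg.
Tool frame: the origin (TCP) lies midway between the tips of the shut fingers; the grasp point (between the pads) lies 19 mm behind it; x points along the fingers, z is the direction in which the jaws open and shut, and the axes are right-handed (so a half turn about x gives the same grasp; the last joint's range is limited). The gripper opens to 87 mm and grips with 3 to 60 N. Pads are 19 mm wide; open, the fingers measure 117 mm over their backs; the gripper's body (75 mm by 190 mm) begins 51 mm behind the grasp point.
Start: joints at [-1.182, 0.332, -0.065, 1.46, 0.022, 1.35, -0.088], TCP at [0.25, 0.573, 0.223] pointing down, gripper open.
Joint ranges: [-2.6, 2.6], [-0.5, 2.12], [-1.47, 1.34], [0.16, 2.42], [-1.27, 4.41], [0.06, 2.06], [-2.6, 2.6]. Speed limits (rad/s): [2.22, 2.22, 2.79, 2.79, 3.14, 3.14, 3.14].

## Interface

Orientations are given as a unit quaternion [x, y, z, w].
In Python, from bench import read_state, camera, camera_params, close_job gives the robot as it stands.
- The arm moves only by the tool arm_command, never from a script. Its argument "targets" is a list of rows, each a list of 7 numbers: the closure in counts, from 0 (fully open) to 255 (shut), then the shift along the tool's x, y, z in mm, then the turn, a rotation vector about the tool's x, y, z in rad. A call has 1 to 10 rows; each row is the pose to reach, as a shift and turn from the pose commanded when the call began, along the tool's axes at that moment; what a row does not reach only later rows make up. A row lasts 1/10 s, in which the tool goes at most 50 mm and 8.59 degrees, less where a joint would pass 70% of its speed; a pose out of reach is approached as far as the arm can. A call with a gripper value outside its range is refused whole. The fingers move at their own pace and stop on an object; "newtons" is the grip in N (left out, the last holds). Time passes only in rows, so rows that repeat a pose let the fingers close. It gives the time, the measured TCP pose, the force and the opening at its end, in the units of the state.
- read_state(): the state, without advancing time (a new reading comes with each control period).
- camera(name): name is "scene" or "top"; returns the picture (480x640x3 uint8, red, green, blue); there is no depth.
- camera_params(name): a dict with "intrinsics" (3x3 intrinsics, pixels), "xyz" and "orientation" of the camera in the world. Camera axes: x right, y down, z forward; pixel columns grow to the right and rows downward; lengths in m; the calibration is good to about 2 mm. A picture is of the moment at which its call begins. camera_params takes no time and is no camera call.
- close_job(): hands the job in, once; it reports no verdict.
The state is a dict: "time": time; "joint_positions": joint angles; "joint_vel": joint speeds; "joint_torque": joint torques, N m; "ee_pos": TCP position; "eef_rot": TCP orientation; "ft_force": force on the tool from outside, world axes, zero at the start; "torque": the same for the moment, N m; "width": finger opening in m.
Only numpy, scipy, OpenCV 4.12 (cv2) and the standard library are available. Lean on these libraries where they do the work, as an engineer would, in place of code of your own. Each camera call takes 0.05 s, during which the arm holds its last target.

## Working session

There is one attempt and no reset: what is moved stays moved. The work goes in short steps, Python scripts to look and compute and a tool call to move; the robot and the scene stay as the last step left them, time stands still between calls to the robot, and variables do not carry over. Pictures are saved under pics/ and viewed, and the job is handed in when it is done.

Besides the shell and the picture viewer there is one more tool, called after "Request:" as name(argument=value, ...) on one line, values as JSON. arm_command: Moves the arm, as the interface text tells. Its arguments: {"type":"object","properties":{"targets":{"type":"array"},"newtons":{"type":"number"}},"required":["targets"]}

```bash
ls; mkdir -p pics
python3 - <<'E'
from bench import *
import cv2,numpy as np
print(read_state())
for n in("scene","top"):
    im=camera(n);cv2.imwrite(f"pics/{n}0.png",im[:,:,::-1]);p=camera_params(n);print(n,p)
E
```

```text
pics
{'time': 0.0, 'joint_positions': array([-1.18163897,  0.33287809, -0.06471945,  1.4609381 ,  0.021612  ,
        1.34990863, -0.0884711 ]), 'joint_vel': array([ 0.00024999,  0.00079903,  0.00065471,  0.00058105, -0.00164978,
        0.00070472,  0.00152151]), 'joint_torque': array([ 1.66121197e-05, -6.23256826e+01,  2.49269122e-02, -3.89903033e+01,
       -6.12517353e-02,  3.97540850e-02,  1.44622959e-04]), 'ee_pos': array([0.24998034, 0.5724047 , 0.22175165]), 'eef_rot': array([-0.38754709,  0.59205097,  0.386949  ,  0.59123039]), 'ft_force': array([-0.17942272,  0.39764859, -0.59362135]), 'torque': array([ 0.01023172, -0.01774434, -0.01317968]), 'width': 0.08702244810568874}
scene {'intrinsics': array([[570.69258636,   0.        , 310.71673374],
       [  0.        , 570.69258636, 235.65411481],
       [  0.        ,   0.        ,   1.        ]]), 'xyz': array([1.00530517, 0.18437069, 0.94844083]), 'orientation': array([ 0.51578078,  0.80591604, -0.24209766, -0.16080499])}
top {'intrinsics': array([[525.90355872,   0.        , 323.19982226],
       [  0.        , 525.90355872, 235.02681448],
       [  0.        ,   0.        ,   1.        ]]), 'xyz': array([0.38117956, 0.00212428, 1.07838182]), 'orientation': array([-0.69698246,  0.7130623 , -0.05644801,  0.05070738])}
```

View pics/scene0.png

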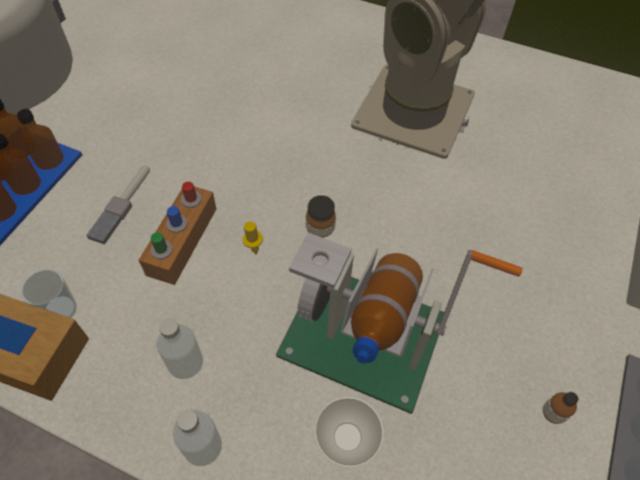

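View pics/top0.png

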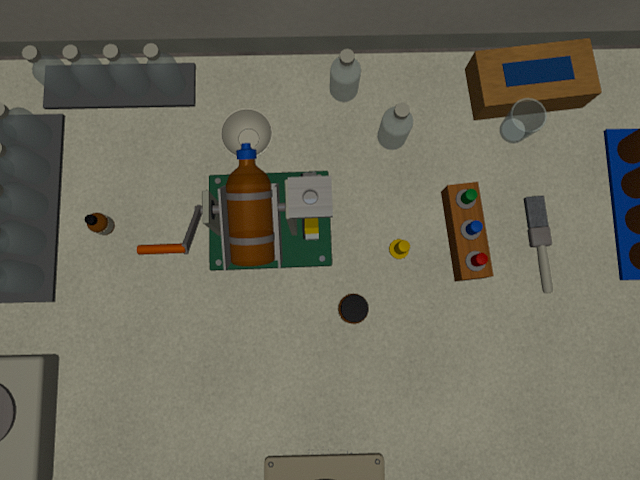

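```bash
cat > h.py <<'E'
import numpy as np,cv2
from scipy.spatial.transform import Rotation as R
from bench import *
def proj(n,P):
    p=camera_params(n);c=R.from_quat(p["orientation"]).inv().apply(np.atleast_2d(P)-p["xyz"]);q=c@p["intrinsics"].T
    return q[:,:2]/q[:,2:]
def ray(n,uv):
    p=camera_params(n);d=np.linalg.inv(p["intrinsics"])@[uv[0],uv[1],1]
    return p["xyz"],R.from_quat(p["orientation"]).apply(d/np.linalg.norm(d))
def onz(n,uv,z):
    o,d=ray(n,uv);return o+d*(z-o[2])/d[2]
def tri(a,b):
    o1,d1=ray("scene",a);o2,d2=ray("top",b)
    s=np.linalg.lstsq(np.c_[d1,-d2],o2-o1,rcond=None)[0]
    p,q=o1+s[0]*d1,o2+s[1]*d2
    return (p+q)/2,np.linalg.norm(p-q)
def mask(im,lo,hi,box=None):
    h=cv2.cvtColor(im,cv2.COLOR_RGB2HSV);m=cv2.inRange(h,lo,hi)
    if box:
        k=np.zeros_like(m);k[box[1]:box[3],box[0]:box[2]]=255;m&=k
    return m
def blobs(m,amin=25):
    cs,_=cv2.findContours(m,cv2.RETR_EXTERNAL,cv2.CHAIN_APPROX_NONE);o=[]
    for c in cs:
        if cv2.contourArea(c)<amin: continue
        M=cv2.moments(c);o.append((M['m10']/M['m00'],M['m01']/M['m00'],cv2.contourArea(c),cv2.minAreaRect(c)))
    return o
E
python3 - <<'E'
from h import *
for n in("scene","top"):
    im=cv2.cvtColor(cv2.imread(f"pics/{n}0.png"),cv2.COLOR_BGR2RGB)
    print(n,"origin",proj(n,[0,0,0]))
    for c,lo,hi in(("orange",(5,200,150),(14,255,255)),("blue",(105,120,80),(125,255,255)),("yellow",(22,180,120),(32,255,255)),("green",(50,120,40),(85,255,255)),("red",(0,180,120),(3,255,255))):
        for b in blobs(mask(im,lo,hi)): print(c,np.round(b[:3],1),cv2.boxPoints(b[3]).round(1).tolist())
s=cv2.imread("pics/scene0.png");t=cv2.imread("pics/top0.png")
a=cv2.resize(s[170:290,130:270],None,fx=2.8,fy=2.8,interpolation=2);b=cv2.resize(t[170:290,430:500],None,fx=2.8,fy=2.8,interpolation=2)
cv2.imwrite("pics/c1.png",np.hstack([a,b]))
a=cv2.resize(s[225:345,270:370],None,fx=4,fy=4,interpolation=2);b=cv2.resize(t[160:280,270:345],None,fx=4,fy=4,interpolation=2)
cv2.imwrite("pics/c2.png",np.hstack([a,b]))
E
```

```text
scene origin [[413.61949309 110.24776288]]
orange [497.9 261.9 121.5] [[471.8999938964844, 255.0], [473.29998779296875, 251.3000030517578], [520.7000122070312, 268.0], [519.4000244140625, 271.70001220703125]]
blue [365.  349.4 448.5] [[348.3999938964844, 356.20001220703125], [359.79998779296875, 333.3999938964844], [381.0, 344.0], [369.6000061035156, 366.79998779296875]]
blue [ 13.6 334.7 808. ] [[-9.899999618530273, 343.70001220703125], [0.20000000298023224, 315.5], [34.5, 327.70001220703125], [24.399999618530273, 356.0]]
blue [172.7 211.5  76.5] [[167.0, 207.0], [178.0, 207.0], [178.0, 216.0], [167.0, 216.0]]
blue [  36.1  188.9 1370. ] [[-28.299999237060547, 214.10000610351562], [51.599998474121094, 126.80000305175781], [80.4000015258789, 153.1999969482422], [0.5, 240.39999389648438]]
yellow [252.6 241.2 106. ] [[241.6999969482422, 235.5], [260.1000061035156, 231.3000030517578], [263.20001220703125, 244.39999389648438], [244.8000030517578, 248.6999969482422]]
yellow [249.5 226.3  69. ] [[245.0, 222.0], [255.0, 222.0], [255.0, 231.0], [245.0, 231.0]]
green [156.8 237.4  69. ] [[152
[... 741 characters left out ...]
228.0], [317.0, 233.0], [305.0, 233.0]]
green [254.3 265.8  92.5] [[226.8000030517578, 263.0], [276.0, 260.8999938964844], [276.20001220703125, 267.0], [227.0, 269.0]]
green [214.7 250.1 318.5] [[210.0, 269.0], [210.0, 230.0], [222.0, 230.0], [222.0, 269.0]]
green [ 305.7  246.  1686.5] [[281.0, 212.0], [330.0, 212.0], [330.0, 266.0], [281.0, 266.0]]
green [470.7 194.3  93.5] [[463.0, 194.0], [470.5, 186.5], [478.5, 194.5], [471.0, 202.0]]
green [216.3 183.  231. ] [[209.0, 175.0], [228.0, 175.0], [228.0, 199.0], [209.0, 199.0]]
green [280.5 180.9 249. ] [[267.0, 173.10000610351562], [302.0, 171.8000030517578], [303.1000061035156, 201.10000610351562], [268.1000061035156, 202.39999389648438]]
```

View pics/c1.png

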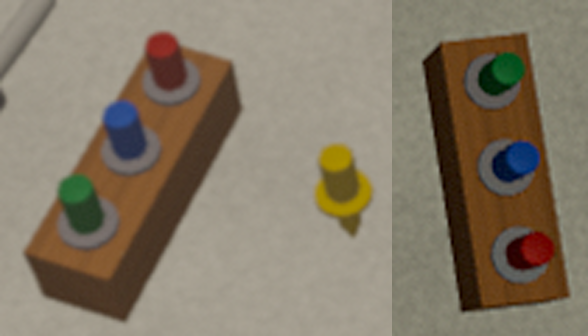

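View pics/c2.png

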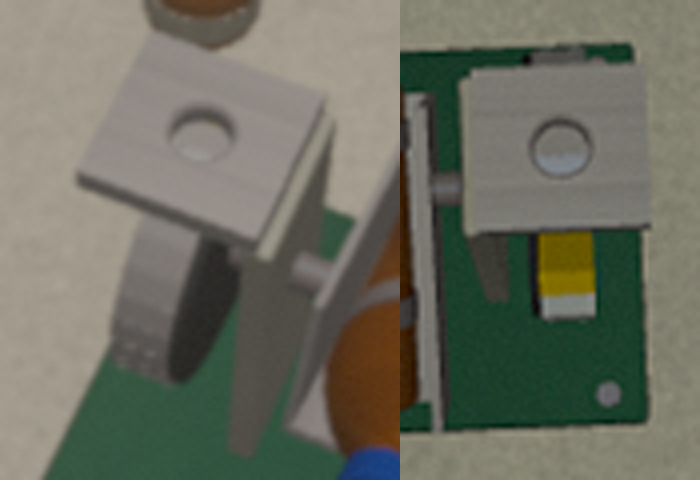

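Run:
```python
from h import *
I={n:cv2.cvtColor(cv2.imread(f"pics/{n}0.png"),cv2.COLOR_BGR2RGB) for n in("scene","top")}
bar={}
for n,box in(("scene",(465,240,530,285)),("top",(125,235,185,265))):
    m=mask(I[n],(4,170,60),(17,255,255),box)
    for b in blobs(m): print("bar",n,np.round(b[:3],1),b[3]);bar[n]=b
print("bar tri",tri(bar["scene"][:2],bar["top"][:2]))
# hole
print("hole",onz("scene",(320.6,258.5),.208),onz("top",(310.2,197),.208),tri((320.6,258.5),(310.2,197)))
# plate corners
for n,off,k in(("scene",(270,225),[(158,37),(327,97),(258,250),(78,178)]),("top",(270-100,160),[(470,72),(645,65),(650,225),(467,233)])):
    c=[onz(n,(off[0]+u/4,off[1]+v/4),.208) for u,v in k];print("plate",n,np.round(c,4).tolist(),np.mean(c,0)); print([round(np.linalg.norm(c[i]-c[i-1]),4) for i in range(4)])
# pins: top of handle
for nm,lo,hi in(("blue",(105,120,40),(125,255,255)),("green",(50,100,40),(85,255,255)),("red",(0,170,60),(3,255,255))):
  bt=blobs(mask(I["top"],lo,hi,(445,180,500,285)));bs=blobs(mask(I["scene"],lo,hi,(140,170,215,270)))
  for t in bt:
    for s in bs: print(nm,np.round(s[:3],1),np.round(t[:3],1),tri(s[:2],t[:2]))
# top collar
for nm,u in(("g",(430+(493-392)/2.8,170+80/2.8)),("b",(430+(509-392)/2.8,170+167/2.8)),("r",(430+(521-392)/2.8,170+255/2.8))): print("collar",nm,onz("top",u,.063))
for nm,u in(("g",(130+88/2.8,170+221/2.8)),("b",(130+130/2.8,170+149/2.8)),("r",(130+171/2.8,170+81/2.8))): print("collar sc",nm,onz("scene",u,.063))
```

```text
bar scene [496.3 262.9 344. ] ((495.5569763183594, 262.7554016113281), (52.25275802612305, 7.9322123527526855), 19.44003677368164)
bar top [160.2 248.6 361. ] ((160.5, 248.5), (9.0, 47.0), 90.0)
bar tri (array([0.49432804, 0.25838214, 0.23052179]), np.float64(2.6891038364364874e-05))
hole [0.58353754 0.01552014 0.208     ] [0.57973159 0.01396361 0.208     ] (array([0.5807927 , 0.01421456, 0.20309345]), np.float64(0.0003857886053563467))
plate scene [[0.5503, -0.0183, 0.208], [0.5481, 0.0522, 0.208], [0.6206, 0.0545, 0.208], [0.6209, -0.0189, 0.208]] [0.58497067 0.01734634 0.208     ]
[np.float64(0.0706), np.float64(0.0705), np.float64(0.0725), np.float64(0.0734)]
plate top [[0.6136, 0.0519, 0.208], [0.6151, -0.0226, 0.208], [0.5458, -0.0229, 0.208], [0.544, 0.0541, 0.208]] [0.57963815 0.01513069 0.208     ]
[np.float64(0.0696), np.float64(0.0745), np.float64(0.0693), np.float64(0.077)]
blue [172.7 211.5  76.5] [473.9 227.3 149. ] (array([ 0.5409338 , -0.29666905,  0.09493439]), np.float64(0.005202461289958176))
green [156.7 238.2  90.5] [470.7 194.3  93.5] (array([ 0.60416897, -0.29263847,  0.09562341]), np.float64(0.0010244031747338807))
red [187.4 186.2  48. ] [481.  258.5  89.5] (array([ 0.48016471, -0.30375148,  0.09754177]), np.float64(0.0018311856318181548))
collar g [ 0.60289977 -0.29214603  0.063     ]
collar b [ 0.54046325 -0.29935124  0.063     ]
collar r [ 0.47850749 -0.30360172  0.063     ]
collar sc g [ 0.60517107 -0.29055794  0.063     ]
collar sc b [ 0.54443573 -0.2964649   0.063     ]
collar sc r [ 0.48314355 -0.30155024  0.063     ]
```

```bash
cat >> h.py <<'E'
PSI=0.027
def tool(yaw,flip=False):
    # tool x down, tool z along horizontal dir at yaw
    z=np.array([np.cos(yaw),np.sin(yaw),0]);
    if flip: z=-z
    x=np.array([0,0,-1.]);y=np.cross(z,x)
    return R.from_matrix(np.c_[x,y,z])
def best(yaw):
    s=read_state();c=R.from_quat(s["eef_rot"])
    return min((tool(yaw,f) for f in(False,True)),key=lambda r:(c.inv()*r).magnitude())
def rel(p,r):
    s=read_state();c=R.from_quat(s["eef_rot"])
    return np.round(np.r_[c.inv().apply(np.array(p)-s["ee_pos"])*1000,(c.inv()*r).as_rotvec()],3)
E
python3 - <<'E'
from h import *
s=read_state();print(R.from_quat(s["eef_rot"]).as_matrix().round(3))
ra,rb=tool(PSI),tool(PSI,True)
for r in(ra,rb):
    print(rel([.494,.26,.34],r),rel([.494,.26,.2115],r))
E
```

```text
[[-0.    -0.916  0.4  ]
 [-0.001  0.4    0.916]
 [-1.    -0.    -0.001]]
[-1.17922e+02 -3.48645e+02 -1.88806e+02  1.13200e+00 -1.00000e-03
  1.00000e-03] [ 1.05780e+01 -3.48641e+02 -1.88638e+02  1.13200e+00 -1.00000e-03
  1.00000e-03]
[-1.17922e+02 -3.48645e+02 -1.88806e+02 -2.01000e+00 -1.00000e-03
 -1.00000e-03] [ 1.05780e+01 -3.48641e+02 -1.88638e+02 -2.01000e+00 -1.00000e-03
 -1.00000e-03]
```

Request:
arm_command(targets=[[0,-118,-50,-27,0.14,0,0],[0,-118,-100,-54,0.28,0,0],[0,-118,-150,-81,0.43,0,0],[0,-118,-195,-106,0.57,0,0],[0,-118,-240,-130,0.71,0,0],[0,-118,-280,-152,0.85,0,0],[0,-118,-320,-173,0.99,0,0],[0,-118,-349,-189,1.132,0,0],[0,-118,-349,-189,1.132,0,0],[0,-118,-349,-189,1.132,0,0]])

```text
time: 1.1
ee_pos: [0.4978, 0.2535, 0.3406]
eef_rot: [-0.007, 0.707, 0.005, 0.708]
ft_force: [-0.3, 0.3, 0.9]
width: 0.0871
```

```bash
python3 - <<'E'
from h import *
for n in("scene","top"):
    im=camera(n);cv2.imwrite(f"pics/{n}1.png",im[:,:,::-1])
s=read_state();print(s["ee_pos"],s["eef_rot"],s["joint_positions"].round(2))
print(R.from_quat(s["eef_rot"]).as_matrix().round(3))
r=best(PSI)
for z in(.34,.2115): print(rel([.494,.26,z],r))
E
python3 -c "
import cv2,numpy as np
a=cv2.imread('pics/scene1.png')[150:400,270:590];b=cv2.imread('pics/top1.png')[130:380,90:410]
cv2.imwrite('pics/d1.png',np.hstack([a,b]))"
```

```text
[0.49457208 0.25920089 0.34024553] [-0.00893256  0.70725811  0.00887732  0.70684324] [-0.83  0.14  0.3   1.46 -0.04  1.55 -0.5 ]
[[-0.001 -0.025  1.   ]
 [-0.     1.     0.025]
 [-1.    -0.    -0.001]]
[ 0.246  0.813 -0.552 -0.002 -0.001  0.   ]
[ 1.28746e+02  8.22000e-01 -4.76000e-01 -2.00000e-03 -1.00000e-03
  0.00000e+00]
```

View pics/d1.png

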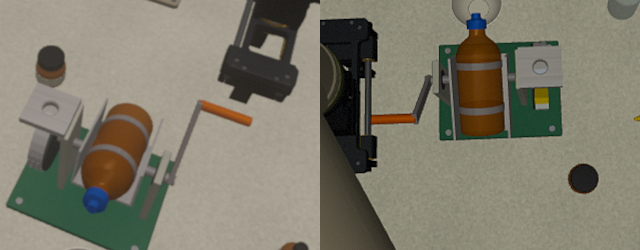

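The picture shows the open gripper over the orange bar (bar at about (498,263) in the scene view), clear of bottle and lever. I descend and cage the bar.

Request:
arm_command(targets=[[0,40,1,0,0,0,0],[0,80,1,0,0,0,0],[0,110,1,0,0,0,0],[0,128,1,0,0,0,0],[60,128,1,0,0,0,0],[170,128,1,0,0,0,0],[170,128,1,0,0,0,0],[170,128,1,0,0,0,0],[170,128,1,0,0,0,0]], newtons=10)

```text
time: 2.1
ee_pos: [0.4946, 0.2612, 0.2134]
eef_rot: [-0.009, 0.707, 0.01, 0.707]
ft_force: [-0.1, -0.1, -0.0]
width: 0.0552
```

Request:
arm_command(targets=[[180,0,0,0,0,0,0],[180,0,0,0,0,0,0],[180,0,0,0,0,0,0],[180,0,0,0,0,0,0],[180,0,0,0,0,0,0]])

```text
time: 2.6
ee_pos: [0.4943, 0.2609, 0.2125]
eef_rot: [-0.01, 0.707, 0.01, 0.707]
ft_force: [-0.1, 0.5, 0.2]
width: 0.0263
```

Run:
```python
from h import *
s=read_state();print(s["ee_pos"],s["width"],s["ft_force"])
for n in("scene","top"):
    im=camera(n);cv2.imwrite(f"pics/{n}2.png",im[:,:,::-1])
th=.69
for t in np.linspace(th,-.03,9): print(round(t,2),"dz_tool",round(1000*.13*(np.sin(th)-np.sin(t)),1),"dx_tool",round(-1000*.13*(np.cos(t)-np.cos(th)),1))
a=cv2.imread('pics/scene2.png')[150:350,350:590];cv2.imwrite('pics/d2.png',cv2.resize(a,None,fx=2.5,fy=2.5))
```

```text
[0.49429996 0.26086518 0.21251571] 0.026292400405783754 [-0.11906379  0.50316608  0.16459252]
0.69 dz_tool 0.0 dx_tool -0.0
0.6 dz_tool 9.3 dx_tool -7.0
0.51 dz_tool 19.3 dx_tool -13.2
0.42 dz_tool 29.7 dx_tool -18.4
0.33 dz_tool 40.6 dx_tool -22.7
0.24 dz_tool 51.8 dx_tool -26.0
0.15 dz_tool 63.3 dx_tool -28.3
0.06 dz_tool 75.0 dx_tool -29.5
-0.03 dz_tool 86.6 dx_tool -29.7
```

View pics/d2.png

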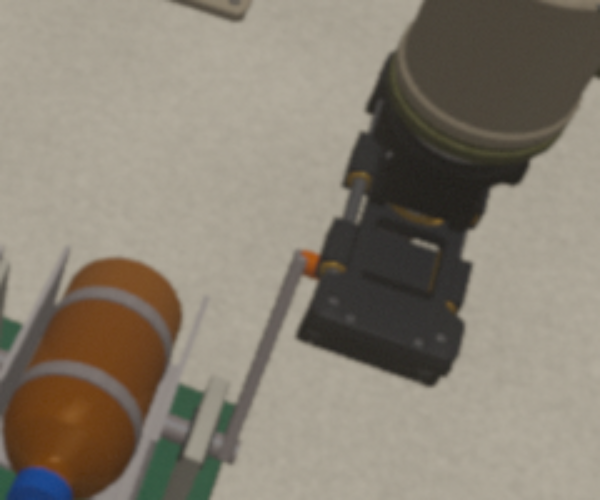

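The bar is caged (26 mm gap, no contact force). I swing it along its arc.

Request:
arm_command(targets=[[180,-5,0,9,0,0,0],[180,-12,0,19,0,0,0],[180,-17,0,30,0,0,0],[180,-22,0,41,0,0,0],[180,-25,0,52,0,0,0],[180,-28,0,63,0,0,0],[180,-29,0,74,0,0,0],[180,-30,0,82,0,0,0],[180,-30,0,88,0,0,0],[180,-30,0,88,0,0,0]])

```text
time: 3.7
ee_pos: [0.5829, 0.2634, 0.2427]
eef_rot: [-0.01, 0.707, 0.01, 0.707]
ft_force: [-0.8, 0.2, 1.1]
width: 0.0257
```

Run:
```python
from h import *
s=read_state();print(s["ee_pos"],s["width"],s["ft_force"])
for n in("scene","top"):
    im=camera(n);cv2.imwrite(f"pics/{n}3.png",im[:,:,::-1])
a=cv2.imread('pics/scene3.png')[150:400,270:590];b=cv2.imread('pics/top3.png')[130:380,90:410]
cv2.imwrite('pics/d3.png',np.hstack([a,b]))
```

```text
[0.58285392 0.2634152  0.24270406] 0.025683486986649216 [-0.77910081  0.16043449  1.09730034]
```

View pics/d3.png

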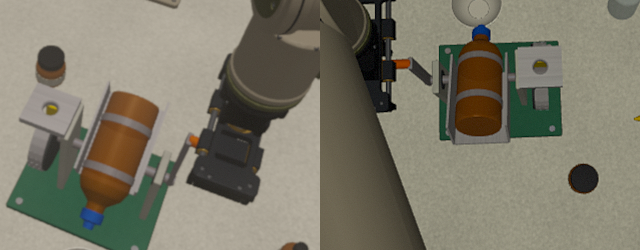

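Yellow notch edge shows in the plate hole (~(310,197) top view). I open and retreat to check the handle angle.

Request:
arm_command(targets=[[90,0,0,-4,0,0,0],[0,0,0,-4,0,0,0],[0,0,0,-4,0,0,0],[0,-30,0,-4,0,0,0],[0,-80,0,-4,0,0,0],[0,-110,0,-30,0,0,0],[0,-110,0,-80,0,0,0],[0,-110,0,-130,0,0,0],[0,-110,0,-150,0,0,0]])

```text
time: 4.7
ee_pos: [0.429, 0.2597, 0.3534]
eef_rot: [-0.01, 0.707, 0.011, 0.707]
ft_force: [0.9, 0.4, 0.6]
width: 0.0848
```

Run:
```python
from h import *
s=read_state();print(s["ee_pos"],s["width"],s["ft_force"],s["joint_positions"].round(2))
I={}
for n in("scene","top"):
    im=camera(n);cv2.imwrite(f"pics/{n}4.png",im[:,:,::-1]);I[n]=im
a=I["scene"][150:400,270:590];b=I["top"][130:380,90:410]
cv2.imwrite('pics/d4.png',np.hstack([a,b])[:,:,::-1])
for n,box in(("scene",(440,230,540,320)),("top",(90,130,205,265))):
    for b in blobs(mask(I[n],(4,170,60),(17,255,255),box)): print(n,np.round(b[:3],1),b[3])
```

```text
[0.42899138 0.25969938 0.3534025 ] 0.08477121011914306 [0.90867045 0.42694439 0.56359184] [-0.89  0.01  0.26  1.57 -0.    1.57 -0.6 ]
scene [487.3 299.6 461. ] ((486.61578369140625, 299.5426330566406), (58.62174987792969, 9.48220443725586), 20.2248592376709)
top [154.7 194.1 367. ] ((155.0233154296875, 194.19923400878906), (8.99500560760498, 48.206565856933594), 88.09085083007812)
```

View pics/d4.png

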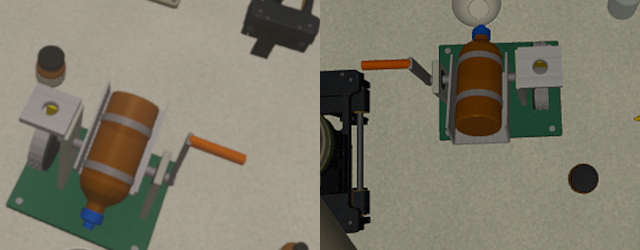

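Run:
```python
from h import *
p,e=tri((487.3,299.6),(154.7,194.1));print("bar",p,e)
H=np.array([.5818,.0148]);d=p[:2]-H;ex=np.array([np.cos(PSI),np.sin(PSI)]);ey=np.array([-ex[1],ex[0]])
x=d@ex;print("stand x,y",x,d@ey,"theta",np.arctan2(-x,p[2]-.13))
print("bottle end",tri((402,247),(248,258)))
# plan to pin
for yaw in(.0915+np.pi/2,.0915-np.pi/2):
    for z in(.33,.0685): print(rel([.5424,-.297,z],tool(yaw)))
```

```text
bar [0.57786871 0.25934343 0.2609327 ] 0.0013029770936961896
stand x,y 0.0026720091941550557 0.24456043609835762 theta -0.020404668789178525
bottle end (array([0.4837316 , 0.12109448, 0.16811395]), np.float64(0.007381841428980828))
[ 2.24710e+01 -5.60045e+02  9.55430e+01 -1.63200e+00  3.00000e-03
 -1.00000e-03]
[ 2.83971e+02 -5.60659e+02  9.52980e+01 -1.63200e+00  3.00000e-03
 -1.00000e-03]
[ 2.24710e+01 -5.60045e+02  9.55430e+01  1.51000e+00 -1.00000e-03
 -3.00000e-03]
[ 2.83971e+02 -5.60659e+02  9.52980e+01  1.51000e+00 -1.00000e-03
 -3.00000e-03]
```

Handle angle measures −0.02 rad, bar height 261 mm (expected 260) – good. Blue candidates: blue pin handle (476,226) top, bottle cap (246,152), tray (622,202), box patch (540,70); yellow pin-shaped object (399,248) is a decoy, and red (480,259)/green (469,196) are its neighbours. The close crop confirmed the blue pin as the middle of the rack. Going there.

Request:
arm_command(targets=[[0,22,-46,8,0.13,0,0],[0,22,-92,16,0.26,0,0],[0,22,-138,24,0.39,0,0],[0,22,-184,32,0.52,0,0],[0,22,-230,40,0.65,0,0],[0,22,-276,48,0.78,0,0],[0,22,-322,56,0.91,0,0],[0,22,-368,64,1.04,0,0],[0,22,-414,72,1.17,0,0],[0,22,-460,80,1.3,0,0]])

```text
time: 5.8
ee_pos: [0.5251, -0.2011, 0.3309]
eef_rot: [0.422, 0.567, -0.422, 0.568]
ft_force: [1.0, 0.3, -0.1]
width: 0.0871
```

Run:
```python
from h import *
print(read_state()["joint_positions"].round(2))
r=tool(.0915-np.pi/2)
for z in(.33,.2): print(rel([.5424,-.297,z],r))
```

```text
[-0.37  0.18  0.77  1.48 -0.12  1.53 -0.89]
[ 1.0090e+00 -1.1062e+01  9.6808e+01  2.0100e-01  1.0000e-03 -1.0000e-03]
[ 1.31009e+02 -1.11620e+01  9.66490e+01  2.01000e-01  1.00000e-03
 -1.00000e-03]
```

Request:
arm_command(targets=[[0,1,-6,45,0.1,0,0],[0,1,-11,90,0.2,0,0],[0,30,-11,97,0.2,0,0],[0,70,-11,97,0.2,0,0],[0,100,-11,97,0.2,0,0],[0,100,-11,97,0.2,0,0],[0,100,-11,97,0.2,0,0]])

```text
time: 6.5
ee_pos: [0.5429, -0.2949, 0.2313]
eef_rot: [0.475, 0.524, -0.475, 0.524]
ft_force: [-0.4, -0.4, 1.3]
width: 0.087
```

Run:
```python
from h import *
for n in("scene","top"):
    im=camera(n);cv2.imwrite(f"pics/{n}5.png",im[:,:,::-1])
s=read_state();print(s["ee_pos"],s["joint_positions"].round(2))
r=tool(.0915-np.pi/2)
print(rel([.5424,-.297,.0685],r))
a=cv2.imread('pics/scene5.png')[130:330,90:290];b=cv2.imread('pics/top5.png')[140:340,390:590]
cv2.imwrite('pics/d5.png',cv2.resize(np.hstack([a,b]),None,fx=2,fy=2))
```

```text
[ 0.54351816 -0.29518626  0.23265754] [-0.2   0.39  0.82  1.5  -0.28  1.37 -0.83]
[ 1.64156e+02 -1.68300e+00  1.43100e+00  6.00000e-03  2.00000e-03
 -2.00000e-03]
```

View pics/d5.png

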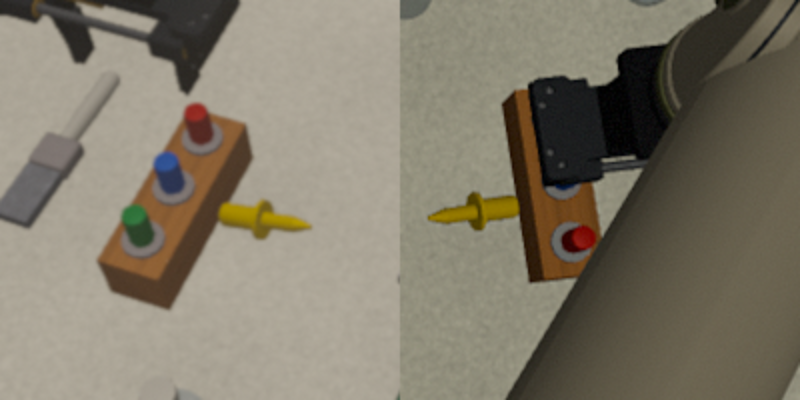

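The blue pin is still standing mid-rack (scene crop (168,172)→ image (174,216)). The yellow decoy is now lying against the rack, out of the fingers' way. Descending.

Request:
arm_command(targets=[[0,45,-2,1,0,0,0],[0,90,-2,1,0,0,0],[0,120,-2,1,0,0,0],[0,145,-2,1,0,0,0],[0,155,-2,1,0,0,0],[0,162,-2,1,0,0,0],[0,162,-2,1,0,0,0],[0,162,-2,1,0,0,0]])

```text
time: 7.4
ee_pos: [0.5416, -0.2961, 0.07]
eef_rot: [0.475, 0.523, -0.475, 0.525]
ft_force: [-0.4, -0.2, 0.6]
width: 0.0872
```

Run:
```python
from h import *
for n in("scene","top"):
    im=camera(n);cv2.imwrite(f"pics/{n}6.png",im[:,:,::-1])
s=read_state();print(s["ee_pos"],s["ft_force"])
r=tool(.0915-np.pi/2)
print(rel([.5424,-.297,.0695],r))
a=cv2.imread('pics/scene6.png')[130:330,90:290];b=cv2.imread('pics/top6.png')[140:340,390:590]
cv2.imwrite('pics/d6.png',cv2.resize(np.hstack([a,b]),None,fx=2,fy=2))
```

```text
[ 0.54150438 -0.29598084  0.06982585] [0.86292626 0.16626915 0.3358983 ]
[ 3.280e-01  7.910e-01  1.102e+00  6.000e-03  1.000e-03 -2.000e-03]
```

View pics/d6.png

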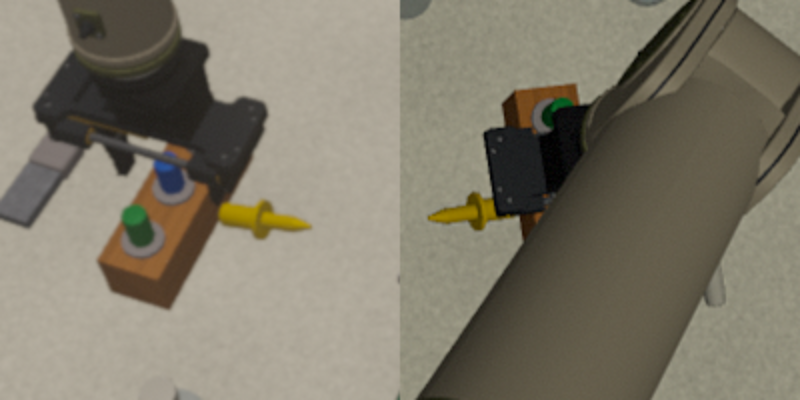

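Gripper straddles the blue pin (scene ~(174,216)). Closing.

Request:
arm_command(targets=[[255,0,1,1,0,0,0],[255,0,1,1,0,0,0],[255,0,1,1,0,0,0],[255,0,1,1,0,0,0],[255,0,1,1,0,0,0],[255,0,1,1,0,0,0],[255,0,1,1,0,0,0],[255,0,1,1,0,0,0],[255,0,1,1,0,0,0],[255,0,1,1,0,0,0]], newtons=25)

```text
time: 8.5
ee_pos: [0.5418, -0.2965, 0.0685]
eef_rot: [0.475, 0.524, -0.475, 0.524]
ft_force: [-0.3, -0.7, -0.1]
width: 0.0234
```

Run:
```python
from h import *
s=read_state();print(s["ee_pos"],s["ft_force"],s["width"])
```

```text
[ 0.54184924 -0.29654424  0.06851451] [-0.33830525 -0.65178775 -0.07215361] 0.02335627199691939
```

Run:
```python
from h import *
s=read_state();r=R.from_quat(s["eef_rot"])
print(rel([.5418,-.2965,.32],r),rel([.5812,.0153,.32],r))
```

```text
[-2.51485e+02 -3.30000e-02 -4.90000e-02  0.00000e+00  0.00000e+00
  0.00000e+00] [-251.482   69.616 -306.514    0.       0.       0.   ]
```

Request:
arm_command(targets=[[255,-15,0,0,0,0,0],[255,-45,0,0,0,0,0],[255,-85,0,0,0,0,0],[255,-130,0,0,0,0,0],[255,-175,0,0,0,0,0],[255,-215,0,0,0,0,0],[255,-245,0,0,0,0,0],[255,-251,0,0,0,0,0]])

```text
time: 9.3
ee_pos: [0.5423, -0.2976, 0.3244]
eef_rot: [0.476, 0.522, -0.474, 0.526]
ft_force: [0.1, -0.6, -1.9]
width: 0.0233
```

Run:
```python
from h import *
for n in("scene","top"):
    im=camera(n);cv2.imwrite(f"pics/{n}7.png",im[:,:,::-1])
s=read_state();print(s["ee_pos"],s["ft_force"],s["width"])
print(rel([.5812,.0153,.32],tool(.0915-np.pi/2)))
print(proj("scene",s["ee_pos"]))
u=proj("scene",s["ee_pos"])[0].astype(int)
a=cv2.imread('pics/scene7.png')[max(0,u[1]-100):u[1]+100,max(0,u[0]-100):u[0]+100]
cv2.imwrite('pics/d7.png',cv2.resize(a,None,fx=2.5,fy=2.5))
```

```text
[ 0.54188009 -0.29687323  0.32072572] [-0.2098048   0.93082828 -1.66470252] 0.023422378088723564
[ 6.4100e-01  6.9493e+01 -3.0687e+02  6.0000e-03  1.0000e-03 -2.0000e-03]
[[145.47445515 124.28643101]]
```

View pics/d7.png

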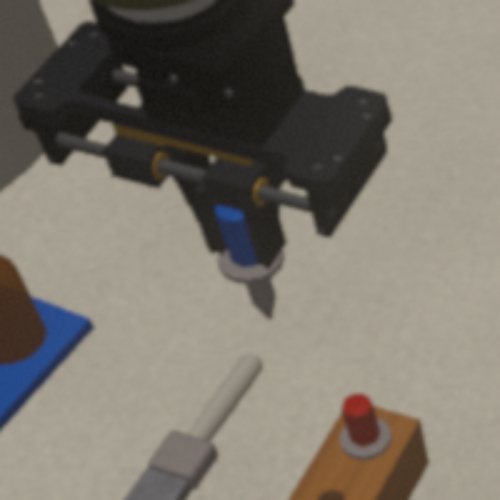

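The blue pin is held and out of the rack (tip at about scene (153,151)). Carrying it over the hole.

Request:
arm_command(targets=[[255,0,5,-20,0,0,0],[255,0,13,-55,0,0,0],[255,0,22,-95,0,0,0],[255,0,31,-135,0,0,0],[255,0,40,-175,0,0,0],[255,0,49,-215,0,0,0],[255,0,58,-255,0,0,0],[255,0,66,-290,0,0,0],[255,1,69,-307,0,0,0],[255,1,69,-307,0,0,0]])

```text
time: 10.4
ee_pos: [0.58, 0.019, 0.3166]
eef_rot: [0.473, 0.526, -0.474, 0.524]
ft_force: [0.6, 0.1, -1.8]
width: 0.0232
```

Run:
```python
from h import *
for n in("scene","top"):
    im=camera(n);cv2.imwrite(f"pics/{n}8.png",im[:,:,::-1])
s=read_state();print(s["ee_pos"],s["eef_rot"],s["ft_force"],s["width"])
print(rel([.5812,.0153,.32],tool(.0915-np.pi/2)))
c=s["ee_pos"]-[0,0,.013]
print("pin axis pred",proj("scene",[c+[0,0,k] for k in(-.0475,.0025,.0475)]).round(1).tolist(),"hole",proj("scene",[.5818,.0148,.208]))
a=cv2.imread('pics/scene8.png')[150:300,230:430]
cv2.imwrite('pics/d8.png',cv2.resize(a,None,fx=4,fy=4,interpolation=2))
```

```text
[0.58007455 0.01475541 0.31765362] [ 0.47453752  0.52385082 -0.47572832  0.52352366] [-0.02500486 -1.06171301 -1.42599716] 0.02364537713390905
[-2.349e+00  1.169e+00 -4.310e-01  6.000e-03  1.000e-03  2.000e-03]
pin axis pred [[321.9, 238.8], [322.8, 218.8], [323.8, 198.9]] hole [[320.6330574  257.44675401]]
```

View pics/d8.png

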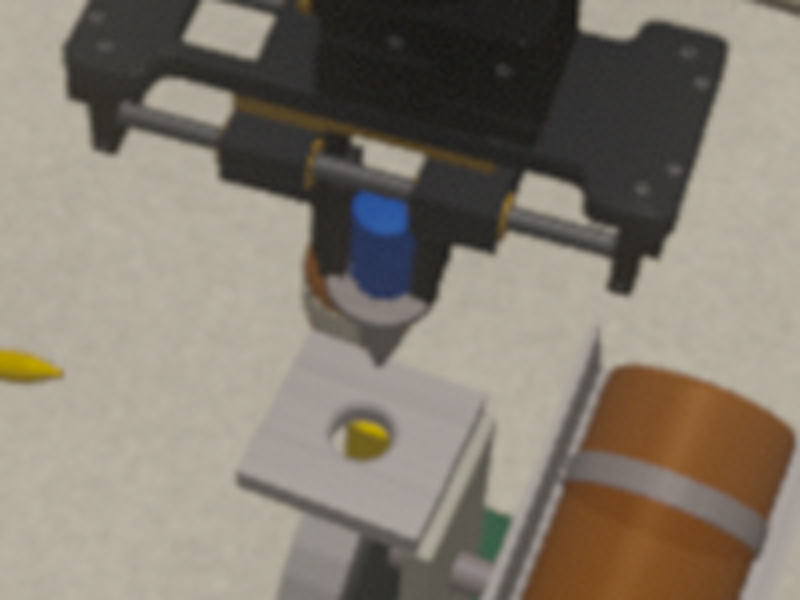

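View pics/top8.png

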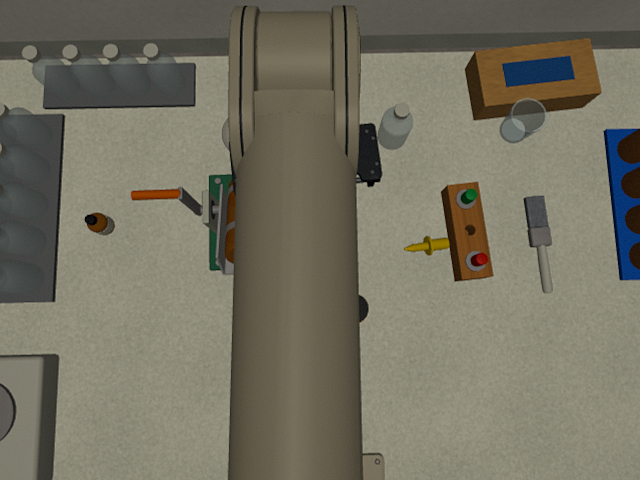

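Run:
```python
from h import *
T=np.array([.58007,.01476,.31765])
tip=onz("scene",(324.7,241.0),T[2]-.0605);top=onz("scene",(325.0,203.0),T[2]+.0345)
hole=onz("scene",(320.6,258.5),.208)
print(tip-T,top-T,hole-T); print("shift tip->hole",(hole-tip)[:2],"top->hole",(hole-top)[:2])
im=cv2.cvtColor(cv2.imread("pics/scene8.png"),cv2.COLOR_BGR2RGB)
for b in blobs(mask(im,(105,120,40),(125,255,255),(305,190,345,235))):print(b)
```

```text
[ 0.00182294  0.00524863 -0.0605    ] [0.00547596 0.00419345 0.0345    ] [ 0.00346754  0.00076014 -0.10965   ]
shift tip->hole [ 0.0016446  -0.00448849] top->hole [-0.00200842 -0.00343331]
(324.8957234915055, 210.2530755711775, 284.5, ((325.0, 210.5), (25.0, 14.0), 90.0))
```

The scene picture was taken while the arm was still settling (TCP y 0.019 → 0.0148), so I lower to just above the hole, let it settle, and remeasure.

Request:
arm_command(targets=[[255,10,0,0,0.006,0,0],[255,22,0,0,0.006,0,0],[255,34,0,0,0.006,0,0],[255,38,0,0,0.006,0,0],[255,38,0,0,0.006,0,0],[255,38,0,0,0.006,0,0],[255,38,0,0,0.006,0,0]])

```text
time: 11.2
ee_pos: [0.5808, 0.0157, 0.281]
eef_rot: [0.477, 0.522, -0.476, 0.523]
ft_force: [0.3, -0.3, -1.5]
width: 0.0233
```

Run:
```python
from h import *
s0=read_state();im=camera("scene");cv2.imwrite("pics/scene9.png",im[:,:,::-1]);s=read_state()
print(s0["ee_pos"],s["ee_pos"],s["ft_force"],s["width"])
a=cv2.imread('pics/scene9.png')[180:300,270:370]
cv2.imwrite('pics/d9.png',cv2.resize(a,None,fx=5,fy=5,interpolation=2))
for b in blobs(mask(im,(105,120,40),(125,255,255),(300,190,345,245))):print(b)
```

```text
[0.5808167  0.01572312 0.2810306 ] [0.58079849 0.01573866 0.28099373] [-0.009411   -0.11405608 -1.79246756] 0.02320821289515365
(321.57172557172555, 225.63409563409564, 240.5, ((322.0, 225.5), (23.0, 14.0), 90.0))
```

View pics/d9.png

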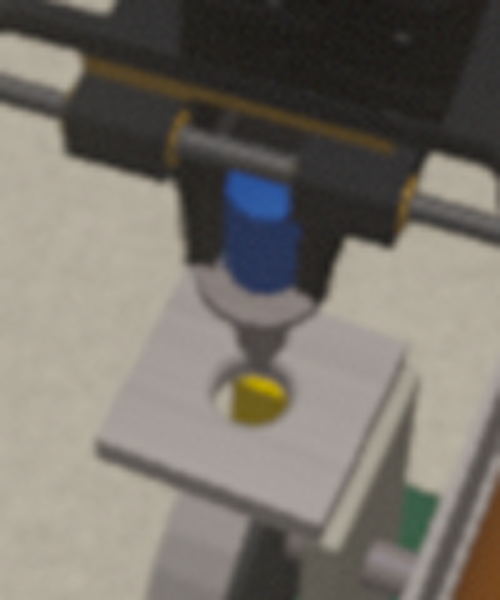

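Run:
```python
from h import *
T=read_state()["ee_pos"]
tip=onz("scene",(322.0,253.3),T[2]-.0605);hole=onz("scene",(320.4,258.2),.208);hd=onz("scene",(321.6,225.6),T[2]+.0145)
print(tip-T,hd-T,hole-T,(hole-tip)[:2])
r=R.from_quat(read_state()["eef_rot"])
print(r.inv().apply(hole-tip)*1000)
```

```text
[ 0.0005973  0.0008057 -0.0605   ] [ 0.00292448 -0.00089451  0.0145    ] [ 0.00237889 -0.00071243 -0.07299373] [ 0.00178158 -0.00151813]
[12.49486686  1.62462953  1.67658615]
```

Tip is within 2 mm of the hole axis; I correct by that and lower.

Request:
arm_command(targets=[[255,4,1.6,1.7,0,0,0],[255,10,1.6,1.7,0,0,0],[255,16,1.6,1.7,0,0,0],[255,22,1.6,1.7,0,0,0],[255,28,1.6,1.7,0,0,0],[255,34,1.6,1.7,0,0,0],[255,36,1.6,1.7,0,0,0],[255,36,1.6,1.7,0,0,0]])

```text
time: 12.05
ee_pos: [0.5822, 0.0142, 0.2442]
eef_rot: [0.476, 0.523, -0.477, 0.522]
ft_force: [0.2, -0.2, -1.5]
width: 0.0236
```

No contact. Remaining to home: about 26 mm.

Request:
arm_command(targets=[[255,5,0,0,0,0,0],[255,10,0,0,0,0,0],[255,15,0,0,0,0,0],[255,19,0,0,0,0,0],[255,22,0,0,0,0,0],[255,24,0,0,0,0,0],[255,24,0,0,0,0,0]])

```text
time: 12.75
ee_pos: [0.5822, 0.0142, 0.2203]
eef_rot: [0.476, 0.523, -0.477, 0.522]
ft_force: [-0.9, 0.6, -1.3]
width: 0.0229
```

Run:
```python
from h import *
im=camera("scene");cv2.imwrite("pics/scene10.png",im[:,:,::-1]);s=read_state()
print(s["ee_pos"],s["ft_force"],s["width"])
a=cv2.imread('pics/scene10.png')[180:300,270:370]
cv2.imwrite('pics/d10.png',cv2.resize(a,None,fx=5,fy=5,interpolation=2))
```

```text
[0.58232465 0.01423253 0.22050392] [-1.12211077  0.10892694 -0.72257406] 0.02322224966325296
```

View pics/d10.png

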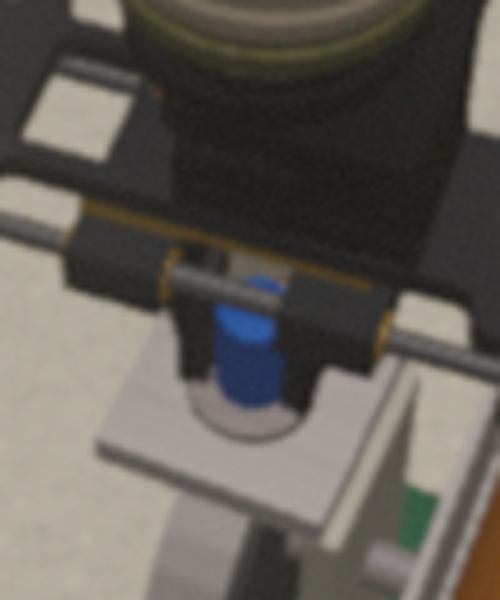

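The collar is nearly on the plate (crop (250,415)). Pressing the last 2–3 mm gently.

Request:
arm_command(targets=[[255,1,0,0,0,0,0],[255,2,0,0,0,0,0],[255,2.5,0,0,0,0,0],[255,2.5,0,0,0,0,0]])

```text
time: 13.2
ee_pos: [0.5824, 0.0142, 0.2184]
eef_rot: [0.477, 0.522, -0.476, 0.522]
ft_force: [-3.0, 0.1, 3.6]
width: 0.0229
```

Light contact (about 5 N upward change): home. Releasing.

Request:
arm_command(targets=[[200,2,0,0,0,0,0],[150,2,0,0,0,0,0],[100,2,0,0,0,0,0],[50,2,0,0,0,0,0],[0,2,0,0,0,0,0],[0,2,0,0,0,0,0],[0,2,0,0,0,0,0],[0,2,0,0,0,0,0]])

```text
time: 14.0
ee_pos: [0.5823, 0.0142, 0.216]
eef_rot: [0.477, 0.522, -0.477, 0.522]
ft_force: [0.8, 0.2, -0.8]
width: 0.0712
```

Request:
arm_command(targets=[[0,-10,0,0,0,0,0],[0,-40,0,0,0,0,0],[0,-80,0,0,0,0,0],[0,-125,0,0,0,0,0],[0,-150,0,40,0,0,0],[0,-150,0,90,0,0,0],[0,-150,0,140,0,0,0],[0,-150,0,190,0,0,0],[0,-150,0,230,0,0,0],[0,-150,0,250,0,0,0]])

```text
time: 15.0
ee_pos: [0.6041, -0.2391, 0.3666]
eef_rot: [0.477, 0.521, -0.478, 0.522]
ft_force: [0.4, 0.5, -0.1]
width: 0.087
```

Request:
arm_command(targets=[[0,0,-40,20,0,0,0],[0,0,-80,20,0,0,0],[0,0,-80,20,0,0,0],[0,0,-80,20,0,0,0],[0,0,-80,20,0,0,0]])

```text
time: 15.5
ee_pos: [0.5283, -0.2611, 0.3665]
eef_rot: [0.476, 0.523, -0.476, 0.523]
ft_force: [0.4, -0.6, 0.3]
width: 0.0868
```

Run:
```python
from h import *
I={}
for n in("scene","top"):
    im=camera(n);cv2.imwrite(f"pics/{n}11.png",im[:,:,::-1]);I[n]=im
s=read_state();print(s["ee_pos"],s["ft_force"],s["width"])
a=I["scene"][180:300,270:370];b=I["top"][140:260,260:360]
cv2.imwrite('pics/d11.png',cv2.resize(np.hstack([a,b]),None,fx=4,fy=4,interpolation=2)[:,:,::-1])
o={}
for n,box in(("scene",(440,230,540,320)),("top",(90,130,205,265))):
    for b in blobs(mask(I[n],(4,170,60),(17,255,255),box),150): o[n]=b[:2];print(n,np.round(b[:3],1))
if len(o)==2:
    p,e=tri(o["scene"],o["top"]);print("bar",p,e)
for n,box in(("scene",(300,215,345,275)),("top",(290,170,335,215))):
    for b in blobs(mask(I[n],(105,120,40),(125,255,255),box)): o["p"+n]=b[:2];print("pin",n,np.round(b[:3],1))
if "pscene" in o and "ptop" in o: print(tri(o["pscene"],o["ptop"]))
```

```text
[ 0.52838078 -0.26119381  0.36597537] [ 0.16737217  0.90116731 -0.02076342] 0.08691461849760398
scene [487.4 299.6 466. ]
top [ 98.6 223.  157. ]
top [155.  194.2 366. ]
bar [0.57778367 0.25926745 0.26063963] 0.0007341904916855971
pin scene [320.7 243.5 136. ]
pin top [309.2 191.7 179.5]
(array([0.58045149, 0.01414524, 0.24445663]), np.float64(0.001540584494909647))
```

View pics/d11.png

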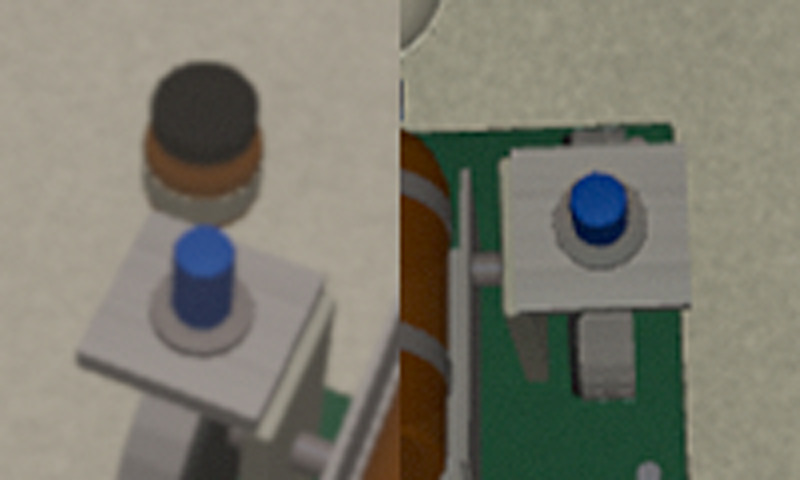

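View pics/scene11.png

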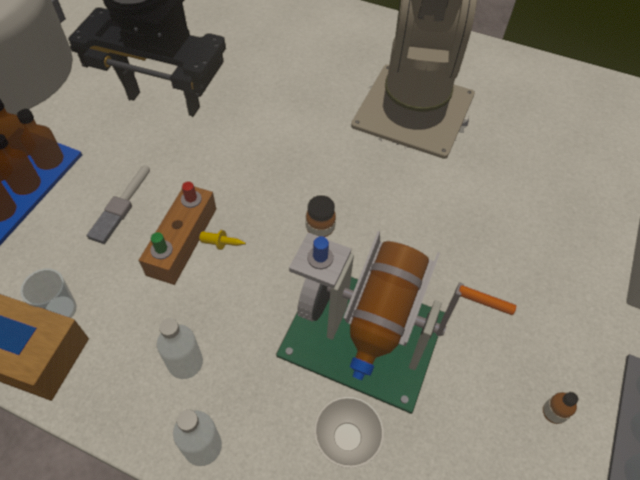

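The blue pin sits upright with its collar on the plate (scene (320,250), top (310,193)). The handle is up and the gripper is clear of everything.

```bash
python3 -c "
from bench import *
print(close_job())"
```

```text
the job is handed in; nothing more can be done
None
```

The job is done and handed in at about 15.6 s of the 56 s allowed. I pushed the cradle up by its orange handle with the fingers loosely around the bar. Then I pulled the blue pin from the middle of the rack, pushed it home in the guide plate, let go and backed away.

**Last checks**
- **Cradle:** the handle leans about −0.02 rad, measured right after the swing. The bar was in the same place, within 1 mm, after the pin went in.
- **Pin:** its handle is centred within 2 mm of the hole, its collar looks flush on the plate, and it looks upright in both views.
- **Contact:** the gripper is clear of everything, and the highest wrist force I saw was about 5 N.

**What did not agree**
- The two cameras differ by 2–4 mm on the same point. I averaged them, then made the final correction over the hole from the scene view.
- One scene picture was taken while the arm was still settling and put the pin 4 mm off, so I retook it.
- The yellow look-alike pin was standing at the start and is now lying against the rack. I did not touch it, as far as I can tell, and do not know why it fell. It is still on the bench.

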